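# Point out the mouldy plate and tally it

## Robot

A 6-joint arm with a two-finger parallel gripper is mounted at the origin on the work surface. World frame = base frame: x ahead of the robot, y to its left, z up, the work surface at z = 0. Lengths are in m, angles in degrees, forces in N, time in s.
With the tool pointing down it reaches from about 0.35 to 0.875 m from the base axis. Payload 4.2 kg.
Tool frame: the origin (TCP) lies on the centre line of the jaws, within the pads' length; the fingertips stand tip_reach ahead of it and the grasp point (between the pads) is the TCP (tip_reach is the distance from the TCP to the fingertips, in m); z points along the fingers, y is the line along which they close (so a half turn about z gives the same grasp; the last joint's range is limited). The gripper opens to 87 mm and grips with 3 to 60 N. Pads are 19 mm wide; open, the fingers measure 117 mm over their backs; the gripper's body (75 mm by 190 mm) begins 51 mm behind the grasp point.
Start: joints at [90.963, 22.042, 0.453, 0, -68.411, -14.817], TCP at [0.15, 0.607, 0.242] pointing down, gripper open.
Joint ranges: [-179.83, 179.83], [-69.29, 118.12], [-61.27, 80.66], [-181.25, 117.63], [-171.15, -9.14], [-177.46, 177.46]. Speed limits (degrees/s): [159.86, 159.86, 180, 180, 180, 180].

## Interface

Orientations are given as a 3x3 rotation matrix whose columns are the frame's x, y, z axes.
In Python, from station import sense, capture, finish_job, tip_reach gives the robot as it stands.
- The arm moves only by the tool arm_command, never from a script. Its argument "deltas" is a list of rows, each a list of 7 numbers: the turn, a rotation vector about the tool's x, y, z in rad, then the shift along the tool's x, y, z in cm, then the closure, from -1 (fully open) to 1 (shut), so that 0 is half open. In form: [[rx, ry, rz, dx, dy, dz, hand], ...]. A call has 1 to 8 rows; each row is the pose to reach, as a shift and turn from the pose commanded when the call began, along the tool's axes at that moment; what a row does not reach only later rows make up. A row lasts 1/12 s, in which the tool goes at most 41.7 mm and 7.16 degrees, less where a joint would pass 70% of its speed; a pose out of reach is approached as far as the arm can. A call with a gripper value outside its range is refused whole. The fingers move at their own pace and stop on an object; the grip force is fixed at half the most. Time passes only in rows, so rows that repeat a pose let the fingers close. It gives the time, the measured TCP pose, the force, the opening and the grip force at its end, in the units of the state.
- sense(): the state, without advancing time (a new reading comes with each control period).
- capture(name): name is "side" or "top" or "wrist"; returns a dict with "pixels" (420x560x3 uint8, blue, green, red), "fovy" (degrees; the focal length in pixels is half the picture's height over the tangent of half this angle, whatever the lens; pixels are square), "cx", "cy" (the principal point, pixels), "k1" (the pictures are not rectified: a ray, as slopes to the right and down, at radius r is drawn at 1 + k1 r^2 times it, then the intrinsics apply), "rvec" (rotation vector, rad) and "tvec" (3), from world to camera coordinates, as OpenCV has them. Camera axes: x right, y down, z forward; pixel columns grow to the right and rows downward; lengths in m; the calibration is good to about 2 mm. A picture is of the moment at which its call begins. There is no depth.
- finish_job(): hands the job in; it is judged then, once.
The state is a dict: "time_s": time; "joints": joint angles; "joint_velocities": joint speeds; "effort": joint torques, N m; "tcp_pos": TCP position; "ee_rot": TCP orientation; "wrist_force": force on the tool from outside, world axes, zero at the start; "moment": the same for the moment, N m; "gripper_width": opening from 0.0 (shut) to 1.0 (fully open); "gripper_force": force on a finger pad.
Only numpy, scipy, OpenCV 4.12 (cv2) and the standard library are available. Lean on these libraries where they do the work, as an engineer would, in place of code of your own. Each camera call takes 0.05 s, during which the arm holds its last target. There are 200 camera calls.

## Task

Point out the green mould spot for the overhead camera: hold the fingertips straight above the spot, no more than about three centimetres over the dish, for two full seconds without touching it, and do not point at any other dish. Then tally the reject: press the red key of the red-keyed counter all the way down with the fingertips and let it come up again. Leave the blue key unpressed, touch no dish and leave everything else where it stands.

Things in the scene. Friction and masses are not known exactly. Their poses are not given: they have to be found in the camera images.
- dish_mould: culture dish, a round closed disc 90 mm in diameter and 16 mm high, 35 to 70 g, loose on the panel, lying agar side up with dark red agar. Origin: centre of its underside, z up. The only one with a large green mould spot besides small cream colonies.
- mould_spot (a point): centre of the green mould spot (28 mm in diameter with its pale rim, flat) on the top face of the mouldy dish, 26 mm from the dish's axis along the dish's own x, 16.5 mm above its underside. Nothing stands above it.
- dish_sound_a: culture dish, a round closed disc 90 mm in diameter and 16 mm high, 35 to 70 g, loose on the panel, lying agar side up with dark red agar. Origin: centre of its underside, z up. Small cream colonies only.
- dish_sound_b: culture dish, a round closed disc 90 mm in diameter and 16 mm high, 35 to 70 g, loose on the panel, lying agar side up with dark red agar. Origin: centre of its underside, z up. Small cream colonies only.
- panel: flat white reading panel with grey edge, fixed, 130 mm (x) by 370 mm (y) and 20 mm high; the three dishes lie on it in a row, 115 mm apart along its y, in any order. Origin: centre of its underside.
- reject_counter: tally counter with the red key: fixed white box 75 x 75 mm, 35 mm high, with a dark window strip towards its -x side and a red strip on its -x side. Origin: centre of its underside. The key stands 10 mm towards its +x from the centre, in a grey collar 46 mm in diameter that stands 12 mm above the box; the key's top is 10 mm above the collar, 57 mm above the bench.
- reject_key_top (a point): centre of the top face of the round red key, 30 mm in diameter; moves down with the key.
- reject_key (a joint): travel of the red key in m: 0 up, 0.006 fully down (end stop). A spring pushes it back up: 1.5 N to start it, 5 N fully down.
- pass_counter: the same counter with a blue key and a blue strip; fixed; not to be pressed. The two counters stand one behind the other, either one in front.
- pass_key (a joint): travel of the blue key in m: 0 up, 0.006 fully down.
- bottle_near: clear bottle with blue cap, 70 mm in diameter, 150 mm high, loose; origin: centre of underside.
- bottle_amber: amber bottle with blue cap, 60 mm in diameter, 130 mm high, loose; origin: centre of underside.
- slide_box: small blue and white carton, 55 x 80 x 24 mm high, loose; origin: centre of underside.
- marker: marker pen, white with violet cap, lying, 130 mm long (along its x), 15 mm thick, loose; origin: centre of underside.
- stain_jar: violet jar with white cap, 50 mm in diameter, 60 mm high, loose; origin: centre of underside.
Not all that is in view belongs to the job. What is meant by the marker is not turquoise or yellow, and is the larger of those in its own colour.

How it is judged:
By the outcome, as a careful person would: the job done as asked, in the order asked, and still so for the second after the job is handed in, with the robot touching nothing.
It also fails if it takes over 40 s, if anything falls off the work surface, if the arm or the gripper's body presses on something with over 40 N, if the wrist force passes 120 N, or if a joint passes its speed limit or range.

## Working session

There is one attempt and no reset: what is moved stays moved. The work goes in short steps, Python scripts to look and compute and a tool call to move; the robot and the scene stay as the last step left them, time stands still between calls to the robot, and variables do not carry over. Pictures are saved under pics/ and viewed, at most 10 in all, crops included, and the job is handed in when it is done.

Besides the shell and the picture viewer there is one more tool, called after "Emit:" as name([rows], argument=value, ...), one row to a line, values as JSON. arm_command: Moves the arm, as the interface text tells. Its arguments: {"type":"object","properties":{"deltas":{"type":"array"}},"required":["deltas"]}

```bash
mkdir -p pics
cat > h.py <<'E'
import numpy as np, cv2
from station import sense, capture, finish_job, tip_reach
def cam(n):
    c=capture(n); return c
def K(c):
    f=210/np.tan(np.radians(c["fovy"]/2)); return np.array([[f,0,c["cx"]],[0,f,c["cy"]],[0,0,1]]), np.array([c["k1"],0,0,0,0.])
def pt(c,u,v,z):
    k,d=K(c); s=cv2.undistortPoints(np.array([[[u,v]]],float),k,d)[0,0]
    R=cv2.Rodrigues(np.array(c["rvec"],float))[0]; t=np.array(c["tvec"],float).ravel()
    o=-R.T@t; r=R.T@np.array([s[0],s[1],1]); return o+r*(z-o[2])/r[2]
def px(c,P):
    k,d=K(c); return cv2.projectPoints(np.array([P],float),np.array(c["rvec"],float),np.array(c["tvec"],float),k,d)[0][0,0]
E
python3 - <<'E'
from h import *
import pickle
print(tip_reach, sense())
for n in("top","side"):
    c=cam(n); pickle.dump(c,open(n+".pkl","wb")); cv2.imwrite(f"pics/{n}0.png",cv2.resize(c["pixels"],(800,600),interpolation=cv2.INTER_CUBIC))
    print(n,{k:c[k] for k in c if k!="pixels"})
E
```

```text
0.019 {'time_s': 0.0, 'joints': array([ 9.09627647e+01,  2.20905794e+01,  3.80885787e-01, -2.97643593e-02,
       -6.84100427e+01, -1.48175039e+01]), 'joint_velocities': array([-0.04229823,  0.05992089,  0.0921779 , -0.02336197,  0.00451258,
        0.02611055]), 'effort': array([ 4.48634955e-04, -3.90662134e+01,  1.87393588e+01,  4.21975762e+00,
        1.09255279e-02, -1.90472188e-04]), 'tcp_pos': array([0.14949495, 0.60629082, 0.24046701]), 'ee_rot': array([[ 9.70860050e-01, -2.39646746e-01, -4.47858062e-04],
       [-2.39647155e-01, -9.70857786e-01, -2.09756463e-03],
       [ 6.78680511e-05,  2.14376961e-03, -9.99997700e-01]]), 'wrist_force': array([-0.91617125, -0.32523667,  0.23100791]), 'moment': array([-0.01459133,  0.03304426,  0.0528989 ]), 'gripper_force': 0.0, 'gripper_width': 0.9972753744490706}
top {'fovy': 57.58029257972369, 'cx': 279.6871715157646, 'cy': 206.72396190404834, 'k1': -0.0623559086258276, 'rvec': array([ 2.16674449, -2.17266823,  0.13370972]), 'tvec': array([0.06534549, 0.55691198, 1.34898097])}
side {'fovy': 44.924139579342544, 'cx': 282.4899132606986, 'cy': 206.25492167751864, 'k1': -0.0691292589120186, 'rvec': array([ 0.21882815, -2.64707761,  1.4883679 ]), 'tvec': array([0.56590296, 0.06925926, 1.50532764])}
```

View pics/top0.png

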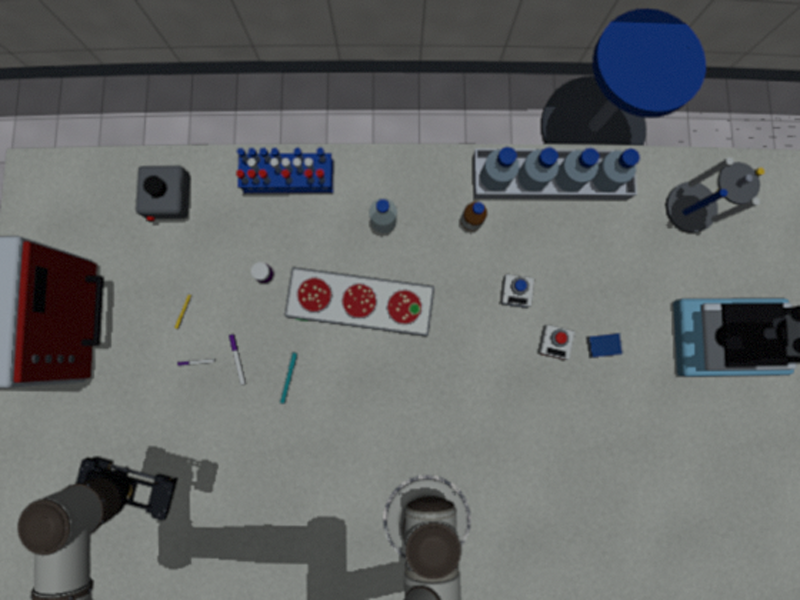

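View pics/side0.png

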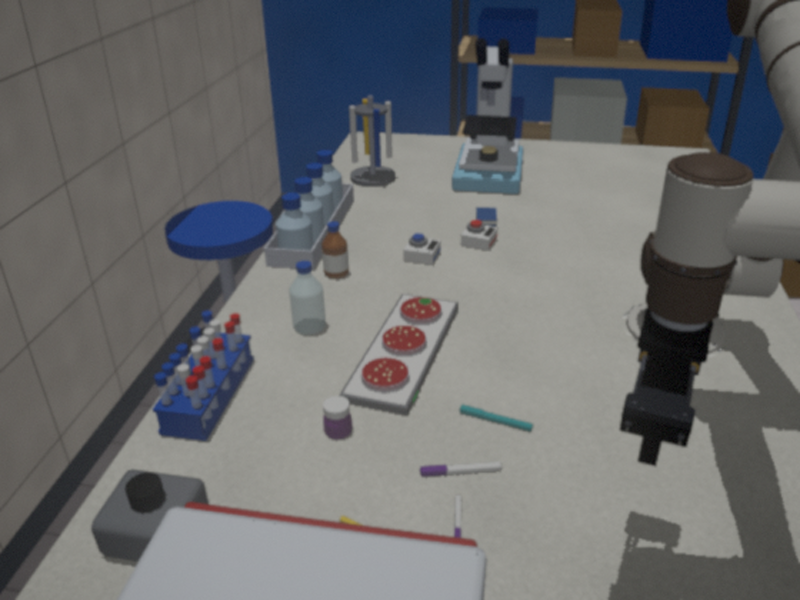

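The top view shows the green spot at about (414,309) and the red key at (561,338) at 800x600. The blue key is at (520,285). In the side view the spot is at (426,301) and the red key at (476,224). I'll refine these with colour centroids from both cameras.

Run:
```python
from h import *
import pickle
hint={"top":{"spot":(414,309),"red":(561,338),"blue":(520,285)},"side":{"spot":(426,301),"red":(476,224),"blue":(418,240)}}
for n in hint:
    c=pickle.load(open(n+".pkl","rb")); im=c["pixels"].astype(int); b,g,r=im[...,0],im[...,1],im[...,2]
    for k,(u,v) in hint[n].items():
        u*=.7;v*=.7
        m={"spot":g>np.maximum(r,b)+15,"red":r>np.maximum(g,b)+50,"blue":b>r+35}[k]
        w=np.zeros_like(m); w[int(v)-9:int(v)+10,int(u)-9:int(u)+10]=1
        y,x=np.nonzero(m&(w>0)); z=.0365 if k=="spot" else .057
        print(n,k,len(x),x.mean(),y.mean(),pt(c,x.mean(),y.mean(),z).round(4), c["pixels"][int(v),int(u)])
    top=c["pixels"]
    if n=="top": a=cv2.resize(top[180:260,190:440],None,fx=3.2,fy=3.2,interpolation=cv2.INTER_CUBIC)
    else: s=cv2.resize(top[140:220,240:490],None,fx=3.2,fy=3.2,interpolation=cv2.INTER_CUBIC)
cv2.imwrite("pics/crop.png",np.vstack([a,s]))
```

```text
top spot 36 289.8333333333333 215.86111111111111 [0.5234 0.0276 0.0365] [40 97 27]
top red 47 392.4468085106383 236.06382978723406 [ 0.4487 -0.3351  0.057 ] [ 26  25 128]
top blue 54 364.3888888888889 199.38888888888889 [ 0.5799 -0.2382  0.057 ] [117  56  26]
side spot 22 297.0 210.36363636363637 [0.5242 0.0292 0.0365] [ 61 106  61]
side red 23 332.9130434782609 155.56521739130434 [ 0.4472 -0.3271  0.057 ] [ 56  58 139]
side blue 24 292.0416666666667 165.375 [ 0.58   -0.2284  0.057 ] [90 70 63]
```

View pics/crop.png

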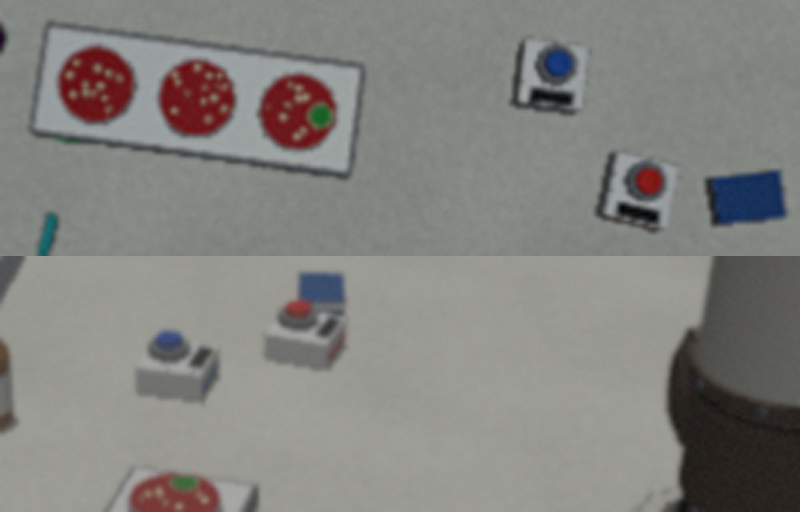

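The top crop confirms the right-most dish carries the green spot at about (0.524, 0.028). The red key is at about (0.448, -0.334), and its box is nearer the robot. I'll close the fingers and travel at the current height.

Emit:
arm_command([
  [0,0,0,1,1,0,1],
  [0,0,0,3,2.8,0,1],
  [0,0,0,5.5,5.2,0,1],
  [0,0,0,8.2,7.7,0,1],
  [0,0,0,11,10.3,0,1],
  [0,0,0,13.8,13,0,1],
  [0,0,0,16.6,15.6,0,1],
  [0,0,0,19.4,18.2,0,1],
])

```text
time_s: 0.77
tcp_pos: [0.2948, 0.3817, 0.2413]
ee_rot: [[0.971, -0.239, -0.0], [-0.239, -0.971, -0.001], [-0.0, 0.001, -1.0]]
wrist_force: [0.1, 0.7, -0.1]
gripper_width: 0.482
gripper_force: 0.0
```

Emit:
arm_command([
  [0,0,0,2.8,2.6,0,1],
  [0,0,0,5.6,5.2,0,1],
  [0,0,0,8.4,7.8,0,1],
  [0,0,0,11.2,10.4,0,1],
  [0,0,0,14,13,0,1],
  [0,0,0,16.5,15.4,0,1],
  [0,0,0,18.2,17,0,1],
  [0,0,0,19.2,18,0,1],
])

```text
time_s: 1.43
tcp_pos: [0.4384, 0.1605, 0.2412]
ee_rot: [[0.97, -0.242, -0.001], [-0.242, -0.97, -0.001], [-0.001, 0.001, -1.0]]
wrist_force: [-0.5, -0.3, -0.2]
gripper_width: 0.008
gripper_force: 0.0
```

Emit:
arm_command([
  [0,0,0,2,2,0,1],
  [0,0,0,5,4.5,0,1],
  [0,0,0,8,7.5,0,1],
  [0,0,0,10,9.5,0,1],
  [0,0,0,11.6,11,0,1],
  [0,0,0,11.6,11,0,1],
  [0,0,0,11.6,11,0,1],
  [0,0,0,11.6,11,0,1],
])

```text
time_s: 2.1
tcp_pos: [0.5235, 0.0285, 0.2411]
ee_rot: [[0.971, -0.24, -0.001], [-0.24, -0.971, -0.0], [-0.001, 0.0, -1.0]]
wrist_force: [-1.3, -0.6, 0.5]
gripper_width: 0.007
gripper_force: 0.0
```

Now over the spot. I'll check with the wrist camera before descending.

Run:
```python
from h import *
c=cam("wrist"); im=c["pixels"].astype(int); b,g,r=im[...,0],im[...,1],im[...,2]
m=(g>np.maximum(r,b)+15).astype(np.uint8)
n,l,s,ce=cv2.connectedComponentsWithStats(m)
for i in range(1,n):
    if s[i,4]>40: print(s[i],ce[i],pt(c,*ce[i],.0365).round(4))
print("proj expected",px(c,[.524,.028,.0365]),sense()["tcp_pos"])
cv2.imwrite("pics/w1.png",c["pixels"])
```

```text
[266 179  25  25 490] [277.56734694 190.67755102] [0.5261 0.0289 0.0365]
proj expected [278.85155491 192.36414869] [0.52345212 0.02884536 0.24134206]
```

View pics/w1.png

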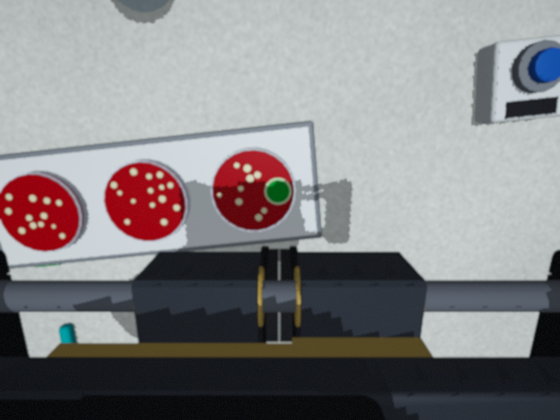

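The wrist view shows the spot at (277,191), which gives (0.526, 0.029) and agrees with the top camera. I'll descend to about 16 mm above the dish and hold.

Emit:
arm_command([
  [0,0,0,0.1,0,1.5,1],
  [0,0,0,0.15,0,4.5,1],
  [0,0,0,0.15,0,8,1],
  [0,0,0,0.15,0,11.5,1],
  [0,0,0,0.15,0,14,1],
  [0,0,0,0.15,0,15.8,1],
  [0,0,0,0.15,0,16.8,1],
  [0,0,0,0.15,0,17,1],
])

```text
time_s: 2.82
tcp_pos: [0.5242, 0.0285, 0.07]
ee_rot: [[0.971, -0.238, -0.003], [-0.238, -0.971, -0.001], [-0.003, 0.002, -1.0]]
wrist_force: [-0.1, 0.7, -0.8]
gripper_width: 0.004
gripper_force: 0.0
```

Emit:
arm_command([
  [0,0,0,0,0,0,1],
  [0,0,0,0,0,0,1],
  [0,0,0,0,0,0,1],
  [0,0,0,0,0,0,1],
])

```text
time_s: 3.15
tcp_pos: [0.5262, 0.0283, 0.0729]
ee_rot: [[0.971, -0.239, 0.003], [-0.239, -0.971, 0.001], [0.002, -0.002, -1.0]]
wrist_force: [0.5, 0.4, -0.3]
gripper_width: 0.006
gripper_force: 0.0
```

Run:
```python
from h import *
c=cam("wrist"); im=c["pixels"].astype(int); b,g,r=im[...,0],im[...,1],im[...,2]
n,l,s,ce=cv2.connectedComponentsWithStats((g>np.maximum(r,b)+15).astype(np.uint8))
for i in range(1,n):
    if s[i,4]>40: print(s[i],ce[i],pt(c,*ce[i],.0365).round(4))
print(sense()["tcp_pos"])
d=cam("side")
w=cv2.resize(d["pixels"][150:270,220:380],(560,420),interpolation=cv2.INTER_CUBIC)
cv2.imwrite("pics/w2.png",cv2.resize(np.hstack([c["pixels"],w]),(800,300)))
```

```text
[255 233  46  42 625] [277.3808 244.056 ] [0.5325 0.0275 0.0365]
[0.526052   0.02817037 0.07267437]
```

View pics/w2.png

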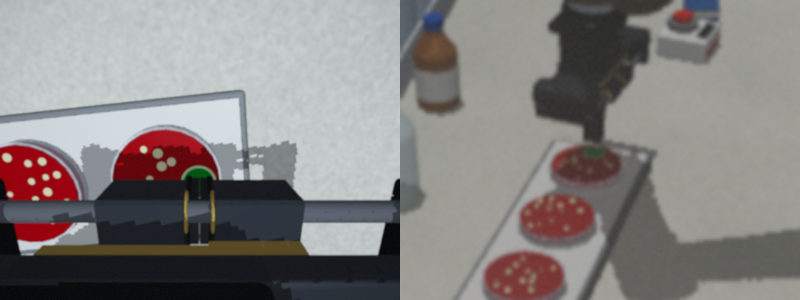

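The fingertips hang over the green spot; its visible top edge is at row 233 and its width is 46 px, so its centre is at about (278,256), directly under the tips. I'll hold for over 2.5 s.

Emit:
arm_command([
  [0,0,0,0,0,0,1],
  [0,0,0,0,0,0,1],
  [0,0,0,0,0,0,1],
  [0,0,0,0,0,0,1],
  [0,0,0,0,0,0,1],
  [0,0,0,0,0,0,1],
  [0,0,0,0,0,0,1],
  [0,0,0,0,0,0,1],
])

```text
time_s: 3.92
tcp_pos: [0.5254, 0.028, 0.0715]
ee_rot: [[0.971, -0.239, -0.0], [-0.239, -0.971, -0.0], [-0.0, 0.0, -1.0]]
wrist_force: [-0.4, 0.5, -0.1]
gripper_width: 0.005
gripper_force: 0.0
```

Emit:
arm_command([
  [0,0,0,0,0,0,1],
  [0,0,0,0,0,0,1],
  [0,0,0,0,0,0,1],
  [0,0,0,0,0,0,1],
  [0,0,0,0,0,0,1],
  [0,0,0,0,0,0,1],
  [0,0,0,0,0,0,1],
  [0,0,0,0,0,0,1],
])

```text
time_s: 4.58
tcp_pos: [0.5255, 0.028, 0.0716]
ee_rot: [[0.971, -0.239, 0.0], [-0.239, -0.971, -0.0], [0.0, 0.0, -1.0]]
wrist_force: [-0.1, 0.5, 1.3]
gripper_width: 0.007
gripper_force: 0.0
```

Emit:
arm_command([
  [0,0,0,0,0,0,1],
  [0,0,0,0,0,0,1],
  [0,0,0,0,0,0,1],
  [0,0,0,0,0,0,1],
  [0,0,0,0,0,0,1],
  [0,0,0,0,0,0,1],
  [0,0,0,0,0,0,1],
  [0,0,0,0,0,0,1],
])

```text
time_s: 5.25
tcp_pos: [0.5255, 0.028, 0.0716]
ee_rot: [[0.971, -0.239, 0.0], [-0.239, -0.971, 0.0], [0.0, -0.0, -1.0]]
wrist_force: [-0.0, 0.3, -0.2]
gripper_width: 0.003
gripper_force: 0.0
```

Emit:
arm_command([
  [0,0,0,0,0,0,1],
  [0,0,0,0,0,0,1],
  [0,0,0,0,0,0,1],
  [0,0,0,0,0,0,1],
  [0,0,0,0,0,0,1],
  [0,0,0,0,0,0,1],
  [0,0,0,0,0,0,1],
  [0,0,0,0,0,0,1],
])

```text
time_s: 5.92
tcp_pos: [0.5255, 0.028, 0.0715]
ee_rot: [[0.971, -0.239, -0.0], [-0.239, -0.971, -0.0], [-0.0, 0.0, -1.0]]
wrist_force: [-1.1, 0.2, 1.0]
gripper_width: 0.007
gripper_force: 0.0
```

Emit:
arm_command([
  [0,0,0,0,0,-1.5,1],
  [0,0,0,0,0,-4,1],
  [0,0,0,0,1,-7,1],
  [0,0,0,0.1,3,-9.5,1],
  [0,0,0,0.2,6,-11,1],
  [0,0,0,0.3,9.5,-11.5,1],
  [0,0,0,0.4,13,-11.5,1],
  [0,0,0,0.5,16.5,-11.5,1],
])

```text
time_s: 6.58
tcp_pos: [0.4905, -0.1346, 0.1874]
ee_rot: [[0.971, -0.239, 0.002], [-0.239, -0.971, 0.0], [0.002, -0.001, -1.0]]
wrist_force: [0.5, -0.0, -0.6]
gripper_width: -0.0
gripper_force: 0.0
```

Emit:
arm_command([
  [0,0,0,0.1,3.5,0,1],
  [0,0,0,0.2,7,0,1],
  [0,0,0,0.3,10.5,0,1],
  [0,0,0,0.4,14,0,1],
  [0,0,0,0.5,17,0,1],
  [0,0,0,0.6,19,0,1],
  [0,0,0,0.6,20,0,1],
  [0,0,0,0.6,20.5,0,1],
])

```text
time_s: 7.25
tcp_pos: [0.447, -0.335, 0.1862]
ee_rot: [[0.97, -0.241, -0.0], [-0.241, -0.97, 0.0], [-0.0, -0.0, -1.0]]
wrist_force: [0.8, 0.1, 0.3]
gripper_width: 0.009
gripper_force: 0.0
```

Emit:
arm_command([
  [0,0,0,0,0,0,1],
  [0,0,0,0,0,0,1],
  [0,0,0,0,0,0,1],
  [0,0,0,0,0,0,1],
  [0,0,0,0,0,0,1],
])

```text
time_s: 7.67
tcp_pos: [0.4479, -0.3331, 0.1867]
ee_rot: [[0.971, -0.238, 0.0], [-0.238, -0.971, -0.0], [0.0, -0.0, -1.0]]
wrist_force: [-0.1, 0.5, -0.6]
gripper_width: 0.007
gripper_force: 0.0
```

Run:
```python
from h import *
c=cam("wrist"); im=c["pixels"].astype(int); b,g,r=im[...,0],im[...,1],im[...,2]
n,l,s,ce=cv2.connectedComponentsWithStats((r>np.maximum(g,b)+60).astype(np.uint8))
for i in range(1,n):
    if s[i,4]>40: print(s[i],ce[i],pt(c,*ce[i],.057).round(4))
print(sense()["tcp_pos"])
cv2.imwrite("pics/w3.png",c["pixels"])
```

```text
[264 189  34  35 917] [280.18320611 206.2431843 ] [ 0.4521 -0.3354  0.057 ]
[ 0.44788806 -0.33318884  0.18672447]
```

View pics/w3.png

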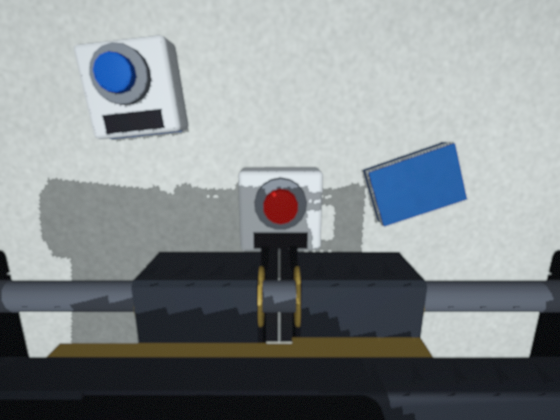

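The wrist view shows the red key centred at (280,206), giving (0.452, -0.335), with nothing between it and the fingers. I'll correct slightly, descend and press slowly, watching the force.

Emit:
arm_command([
  [0,0,0,0.2,0.1,1,1],
  [0,0,0,0.3,0.1,3,1],
  [0,0,0,0.3,0.1,5.5,1],
  [0,0,0,0.3,0.1,7.5,1],
  [0,0,0,0.3,0.1,9,1],
  [0,0,0,0.3,0.1,9.8,1],
  [0,0,0,0.3,0.1,10,1],
  [0,0,0,0.3,0.1,10,1],
])

```text
time_s: 8.38
tcp_pos: [0.4502, -0.3356, 0.086]
ee_rot: [[0.971, -0.239, -0.001], [-0.239, -0.971, 0.0], [-0.001, 0.0, -1.0]]
wrist_force: [0.9, -0.3, -0.1]
gripper_width: 0.003
gripper_force: 0.0
```

Emit:
arm_command([
  [0,0,0,0,0,0.2,1],
  [0,0,0,0,0,0.5,1],
  [0,0,0,0,0,0.8,1],
  [0,0,0,0,0,1.0,1],
  [0,0,0,0,0,1.2,1],
  [0,0,0,0,0,1.4,1],
  [0,0,0,0,0,1.5,1],
  [0,0,0,0,0,1.5,1],
])

```text
time_s: 9.05
tcp_pos: [0.4504, -0.3357, 0.0718]
ee_rot: [[0.971, -0.239, 0.0], [-0.239, -0.971, -0.0], [0.0, 0.0, -1.0]]
wrist_force: [-0.8, 1.9, 4.6]
gripper_width: 0.005
gripper_force: 2.0
```

Emit:
arm_command([
  [0,0,0,0,0,0.1,1],
  [0,0,0,0,0,0.2,1],
  [0,0,0,0,0,0.3,1],
  [0,0,0,0,0,0.3,1],
  [0,0,0,0,0,0.3,1],
])

```text
time_s: 9.47
tcp_pos: [0.4504, -0.3357, 0.0703]
ee_rot: [[0.971, -0.239, 0.001], [-0.239, -0.971, -0.001], [0.001, 0.001, -1.0]]
wrist_force: [-3.2, 3.8, 12.2]
gripper_width: 0.005
gripper_force: 6.3
```

Force is 12 N and the tool has stalled, so the key is at its end stop. I'll release straight up.

Emit:
arm_command([
  [0,0,0,0,0,-0.3,1],
  [0,0,0,0,0,-0.8,1],
  [0,0,0,0,0,-1.5,1],
  [0,0,0,0,0,-3.5,1],
  [0,0,0,0,0,-6.5,1],
  [0,0,0,0,0,-9.5,1],
  [0,0,0,0,0,-11.5,1],
  [0,0,0,0,0,-12,1],
])

```text
time_s: 10.13
tcp_pos: [0.452, -0.3366, 0.1927]
ee_rot: [[0.971, -0.239, 0.007], [-0.239, -0.971, -0.004], [0.007, 0.002, -1.0]]
wrist_force: [0.2, -0.5, 1.0]
gripper_width: 0.006
gripper_force: 0.0
```

Emit:
arm_command([
  [0,0,0,0,0,0,1],
  [0,0,0,0,0,0,1],
  [0,0,0,0,0,0,1],
  [0,0,0,0,0,0,1],
  [0,0,0,0,0,0,1],
  [0,0,0,0,0,0,1],
])

```text
time_s: 10.63
tcp_pos: [0.4499, -0.3355, 0.1876]
ee_rot: [[0.971, -0.239, -0.002], [-0.239, -0.971, 0.001], [-0.002, -0.0, -1.0]]
wrist_force: [0.4, -0.0, -0.2]
gripper_width: 0.005
gripper_force: 0.0
```

Run:
```python
from h import *
c=cam("wrist"); d=cam("top")
cv2.imwrite("pics/w4.png",cv2.resize(np.hstack([c["pixels"],d["pixels"]]),(800,300)))
```

```text
(no output)
```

View pics/w4.png

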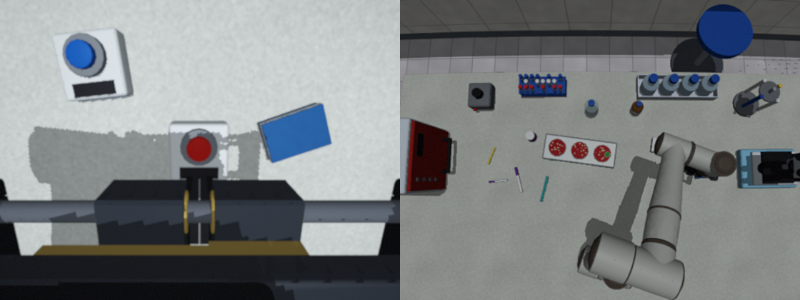

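The red key is up again at (199,148) in the wrist half, and the dishes and other items look undisturbed. I'm handing the job in.

```bash
python3 -c "
from station import finish_job
print(finish_job())"
```

```text
the job is handed in; nothing more can be done
None
```

I held the fingertips about 16 mm above the green mould spot for about 3 s, then pressed the red key to its stop (12 N) and let it come back up; the last pictures show nothing else moved, and the job is handed in.

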